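# Snap the shade back onto the bedside lamp

### The job

Pick up the white lamp shade and put it back on the bare walnut lamp foot: set its two slots over the two snap hooks and push it straight down until both hooks have clicked over the flange and the shade sits fully home and level, then let go. Feel for the slots gently, never forcing the flange down on the hooks' brittle tips, press home firmly but no harder than it needs, and leave the lamp foot and everything else where they stand.

Things in the scene. Friction and masses are not known exactly. Their poses are not given: they have to be found in the camera images.
- lamp: Lamp foot without its shade, standing free: oblong walnut block 124 (x) x 88 (y) x 42 mm high, 0.9 kg; origin at the centre of its underside, z up. On its top, along x: a metal carrier plate with an LED board and two upright grey snap hooks, 84 mm apart, one towards each end. A black sprung gasket frame (60 x 62 mm) round the LED board stands 4 mm proud of the top.
- shade: Lamp shade, white opal plastic, 0.09 kg, open below, standing upright; origin at the centre of its underside, z up. Flange 108 (x) x 76 (y) x 5 mm with a slot near each end, 33 to 45 mm from the centre along x, 13 mm wide (y). On it a closed box 62 (x) x 48 (y) mm, top 76 mm above the underside: grip it across y. Fits either way round.
- hook_a (a joint): Bend (rad) of the hook at the lamp's +x end: 0 standing free, grows inward, about 0.1 as the flange passes its barb, near 0 again once clicked. Each hook: 10 mm wide (y), 3.5 thick, tip 18.5 mm above the foot's top, outward barb 5.5 mm deep, sloped above, square below at 6.5 mm. Hook centred in slot: play 1.5 mm either way in y, 1.5 to the slot's outer edge, 7 to the inner.
- hook_b (a joint): Same for the hook at the -x end. Pushing the shade down: from about 15 mm above flush the hooks bend (10 to 13 N in all), then slide with 1 to 3 N; from 4 mm the gasket resists, up to 17 to 21 N; at 1 to 2 mm above flush both hooks spring out over the flange and the force drops a little. Solid stop at flush, 25 N. Let go, it stays within 2 mm of flush. A push over 35 N is too much.
- shade_end_a (a point): Point on the underside of the shade's flange, 49.5 mm from its centre along its +x.
- shade_end_b (a point): Point on the underside of the shade's flange, 49.5 mm from its centre along its -x.
- pot0: Succulent in a round white pot, 72 mm across, pot 56 mm high, plant to about 105 mm; origin at the centre of its underside. Not to be moved.
- pot1: Another succulent in the same kind of pot. Not to be moved.
- pot2: Another succulent in the same kind of pot. Not to be moved.
- remote: Black remote control, 150 x 42 x 16 mm, lying along its x; origin at the centre of its underside. Not to be moved.
- screwdriver: Black-handled screwdriver, 170 mm long, lying. Not to be moved.
- candle: Amber glass candle jar with a brass lid, 70 mm across, 80 mm high; origin at the centre of its underside. Not to be moved.
- lamp_top (a point): Centre of the foot's top, 42 mm up. The carrier with hooks and gasket is clamped through slotted holes: centred across y, but up to 6 mm off centre either way along x. No pose shows this: see it or feel it. A shade too far off stops on a hook's tip, which breaks if pressed end-on with over 15 N; the end that then carries the load (a moment) tells which way to shift the shade: towards that end.
Not all that is in view belongs to the job. What is shaped like the lamp but purple or red is not meant.

How it is judged:
By the outcome, as a careful person would: the job done as asked, in the order asked, and still so for the second after the job is handed in, with the robot touching nothing.
It also fails if it takes over 67 s, if anything falls off the work surface, if the arm or the gripper's body presses on something with over 40 N, if the wrist force passes 120 N, or if a joint passes its speed limit or range.

### The arm

A 6-joint arm with a two-finger parallel gripper is mounted at the origin on the work surface. World frame = base frame: x ahead of the robot, y to its left, z up, the work surface at z = 0. Lengths are in m, angles in rad, forces in N, time in s.
With the tool pointing down it reaches from about 0.225 to 0.875 m from the base axis. Payload 3.4 kg.
Tool frame: the origin (TCP) lies on the centre line of the jaws, within the pads' length; the fingertips stand 11 mm ahead of it and the grasp point (between the pads) lies 8 mm behind it; z points along the fingers, y is the line along which they close (so a half turn about z gives the same grasp; the last joint's range is limited). The gripper opens to 85 mm and grips with 20 to 120 N. Pads are 22 mm wide; open, the fingers measure 114 mm over their backs; the gripper's body (76 mm by 85 mm) begins 54 mm behind the grasp point. The pads swing forward as they close: fully open they stand 13 mm farther back than shut.
Start: joints at [-1.315, 0.276, 1.505, -0, 1.361, -0.121], TCP at [0.212, -0.535, 0.221] pointing down, gripper open.
Joint ranges: [-2.89, 2.89], [-0.75, 2.08], [0.22, 2.7], [-1.18, 4.32], [0.11, 2.71], [-2.7, 2.7]. Speed limits (rad/s): [2.57, 2.57, 3.14, 3.14, 3.14, 3.14].

### API

Orientations are given as a unit quaternion [w, x, y, z].
In Python, from rig import manip, eyes, job gives the robot as it stands.
- The arm moves only by the tool drive_tool, never from a script. Its argument "rows" is a list of rows, each a list of 3 entries, a list of its own where there are three numbers: the turn, a rotation vector about the world's x, y, z in rad, then the shift along the world's x, y, z in cm, then the finger opening in cm, from 0 to 8.54. A call has 1 to 8 rows; each row shifts and turns the commanded pose from where the row before left it; what a row does not reach is not made up. A row lasts 1/8 s, in which the tool goes at most 62.5 mm and 10.7 degrees, less where a joint would pass 70% of its speed; a pose out of reach is approached as far as the arm can. A call is refused whole if a number of a shift passes 6.25 or a number of a turn 0.188, either way. A call with a gripper value outside its range is refused whole. The fingers move at their own pace and stop on an object; "force" is the grip in N (left out, the last holds). Time passes only in rows, so rows that do not move let the fingers close. It gives the time, the measured TCP pose, the force, the opening and the grip force at its end, in the units of the state.
- manip.get_state(): the state, without advancing time (a new reading comes with each control period).
- eyes.get_image(name): name is "side" or "top" or "wrist"; returns the picture (400x640x3 uint8, red, green, blue); there is no depth.
- eyes.get_calibration(name): a dict with "camera_matrix" (3x3 intrinsics, pixels), "view" (4x4, takes a point from world to camera coordinates). Camera axes: x right, y up, looking along -z (the intrinsics and any distortion apply to the point x, -y, -z); pixel columns grow to the right and rows downward; lengths in m; the calibration is good to about 2 mm. A picture is of the moment at which its call begins: read the wrist's pose just before it. get_calibration takes no time and is no camera call; for the wrist camera it gives the pose at the moment of the call.
- job.sign_off(): hands the job in; it is judged then, once.
The state is a dict: "clock": time; "qpos": joint angles; "qd": joint speeds; "effort": joint torques, N m; "position": TCP position; "ee_rot": TCP orientation; "contact_force": force on the tool from outside, world axes, zero at the start; "moment": the same for the moment, N m; "width": finger opening in m; "gripper_force": force on a finger pad.
Only numpy, scipy, OpenCV 4.12 (cv2) and the standard library are available. Lean on these libraries where they do the work, as an engineer would, in place of code of your own. Each camera call takes 0.05 s, during which the arm holds its last target. There are 200 camera calls.

## Working session

There is one attempt and no reset: what is moved stays moved. The work goes in short steps, Python scripts to look and compute and a tool call to move; the robot and the scene stay as the last step left them, time stands still between calls to the robot, and variables do not carry over. Pictures are saved under pics/ and viewed, at most 10 in all, crops included, and the job is handed in when it is done.

Besides the shell and the picture viewer there is one more tool, called as name(argument=value, ...) on one line, values as JSON. drive_tool: Moves the arm, as the interface text tells. Its arguments: {"type":"object","properties":{"rows":{"type":"array"},"force":{"type":"number"}},"required":["rows"]}

```bash
mkdir -p pics
cat > h.py <<'E'
from rig import manip, eyes, job
import numpy as np, cv2, json
def snap(n,f):
    c=eyes.get_calibration(n); im=eyes.get_image(n); cv2.imwrite('pics/'+f+'.png',im[:,:,::-1])
    np.savez('pics/'+f+'.npz',K=np.array(c['camera_matrix']),V=np.array(c['view']),D=np.array(c.get('distortion',c.get('dist_coeffs',[0,0,0,0,0])),float)); return im,c
def load(f):
    d=np.load('pics/'+f+'.npz'); return d['K'],d['V'],d['D']
def ray(f,uv):
    K,V,D=load(f); p=cv2.undistortPoints(np.array([[uv]],float),K,D)[0,0]
    R=V[:3,:3]; o=-R.T@V[:3,3]; return o,R.T@np.array([p[0],-p[1],-1.])
def onz(f,uv,z):
    o,d=ray(f,uv); return o+d*(z-o[2])/d[2]
def proj(f,X):
    K,V,D=load(f); X=np.atleast_2d(X); P=X@V[:3,:3].T+V[:3,3]; P=P*[1,-1,-1]
    return cv2.projectPoints(P.reshape(-1,1,3),np.zeros(3),np.zeros(3),K,D)[0][:,0]
E
python3 - <<'E'
from h import *
for n in('top','side'):
    im,c=snap(n,n+'0'); print(n,c.keys(),{k:np.round(v,3).tolist() for k,v in c.items() if k!='name'})
print(manip.get_state())
E
```

```text
top dict_keys(['camera_matrix', 'view']) {'camera_matrix': [[458.582, 0.0, 321.523], [0.0, 458.582, 209.245], [0.0, 0.0, 1.0]], 'view': [[-0.001, -1.0, -0.028, 0.029], [0.996, -0.004, 0.088, -0.54], [-0.088, -0.028, 0.996, -1.241], [0.0, 0.0, 0.0, 1.0]]}
side dict_keys(['camera_matrix', 'view']) {'camera_matrix': [[429.971, 0.0, 317.834], [0.0, 429.971, 199.06], [0.0, 0.0, 1.0]], 'view': [[-0.964, -0.264, 0.017, 0.481], [0.155, -0.514, 0.844, -0.125], [-0.215, 0.816, 0.536, -1.079], [0.0, 0.0, 0.0, 1.0]]}
{'clock': 0.1, 'qpos': array([-1.31497792e+00,  2.76554722e-01,  1.50601764e+00, -1.01990544e-06,
        1.36067740e+00, -1.21040440e-01]), 'qd': array([-0.00206117, -0.00268079, -0.00297532, -0.00041802,  0.00146621,
       -0.00144835]), 'effort': array([ 2.17767083e-03, -4.17698586e+01, -2.46403456e+01, -1.01145240e-04,
        5.70525895e-03,  3.70267614e-06]), 'position': array([ 0.21145074, -0.53418922,  0.21980869]), 'ee_rot': array([-8.26642133e-04,  9.82299284e-01,  1.87316388e-01, -5.62908338e-05]), 'contact_force': array([-0.08798494, -0.47216089, -0.57453708]), 'moment': array([-0.04098484, -0.0392264 , -0.00619904]), 'gripper_force': 0.0, 'width': 0.08547253410945027}
```

View pics/top0.png

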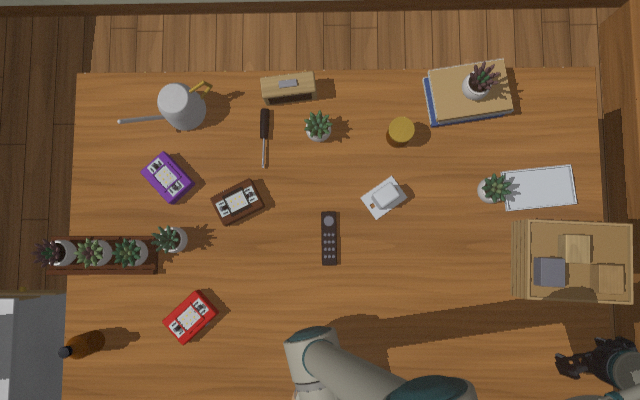

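View pics/side0.png

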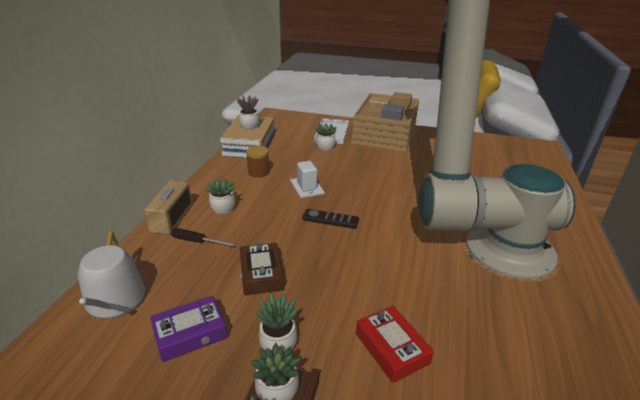

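Top view: the walnut foot is at (237,202) and the white shade at (384,197). The look-alikes are the purple foot (167,178) and the red foot (190,317). The white tray (538,187) and the jug (181,105) could be confused with the shade. I choose walnut and the opal shade, and check both in a close crop.

Run:
```python
from h import *
im=cv2.imread('pics/top0.png')
a=cv2.resize(im[170:235,205:270],(390,390),interpolation=cv2.INTER_CUBIC)
b=cv2.resize(im[167:232,352:417],(390,390),interpolation=cv2.INTER_CUBIC)
cv2.imwrite('pics/crop0.png',np.hstack([a,b]))
# shade mask
g=im.astype(int); m=((g.min(2)>120)).astype(np.uint8); m[:, :340]=0;m[:,430:]=0;m[:160]=0;m[235:]=0
c=max(cv2.findContours(m,0,2)[0],key=cv2.contourArea); r=cv2.minAreaRect(c); print('shade',r)
# foot mask: dark brown
roi=g[165:240,200:275]; print(roi[37,5],roi[20,20],roi[50,20])
print(onz('top0',(384,197),0),onz('top0',(237,202),.042))
```

```text
shade ((383.22967529296875, 197.1216278076172), (27.434446334838867, 38.826717376708984), 54.46232223510742)
[ 65 105 148] [ 65 109 154] [39 58 89]
[ 0.57563346 -0.14690105  0.        ] [0.5587989  0.25889944 0.042     ]
```

View pics/crop0.png

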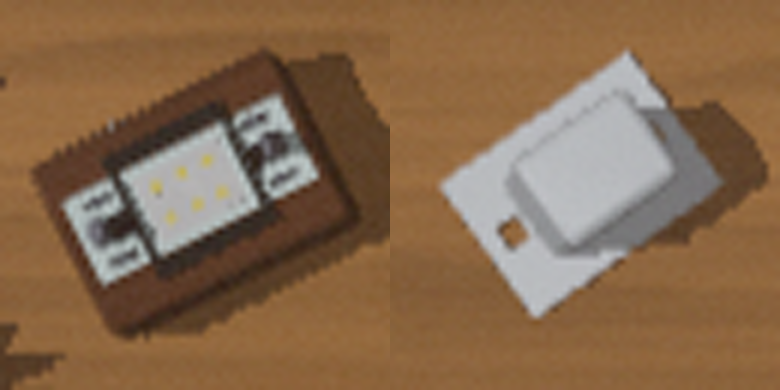

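The crop shows the walnut foot on the left (carrier plate, gasket, hooks) and the opal shade on the right with one slot visible. Both are the right objects. Next I compute rough poses and the wrist camera offset.

Run:
```python
from h import *
from scipy.spatial.transform import Rotation as R
def P(x,y,ox,oy): return ((x+.5)/6-.5+ox,(y+.5)/6-.5+oy)
f=[onz('top0',P(x,y,205,170),.042) for x,y in[(268,50),(32,172),(113,328),(353,210)]]
s=[onz('top0',P(x-390,y,352,167),.005) for x,y in[(630,50),(440,185),(535,318),(722,183)]]
for n,c in(('foot',f),('shade',s)):
    c=np.array(c); print(n,c.mean(0).round(4),[np.linalg.norm(c[i]-c[i-1]).round(4) for i in range(4)],np.degrees(np.arctan2(*(c[1]-c[0])[1::-1])),np.degrees(np.arctan2(*(c[2]-c[3])[1::-1])))
st=manip.get_state(); c=eyes.get_calibration('wrist'); V=np.array(c['view']); q=st['ee_rot']; T=R.from_quat([*q[1:],q[0]]).as_matrix()
o=-V[:3,:3].T@V[:3,3]; print('cam in tool',T.T@(o-st['position']),'axes in tool\n',(T.T@V[:3,:3].T).round(3)); print(c['camera_matrix'])
```

```text
foot [0.561  0.2603 0.042 ] [np.float64(0.0839), np.float64(0.1213), np.float64(0.0813), np.float64(0.1214)] 117.36159763196882 116.13194633066165
shade [ 0.5745 -0.1451  0.005 ] [np.float64(0.0754), np.float64(0.1094), np.float64(0.076), np.float64(0.1077)] 125.28272236091225 125.61513383093667
cam in tool [ 0.07028173 -0.00048055 -0.15457076] axes in tool
 [[-0.     0.961  0.278]
 [ 1.     0.    -0.   ]
 [-0.     0.278 -0.961]]
[[308.44370153   0.         315.28324901]
 [  0.         308.44370153 206.57285102]
 [  0.           0.           1.        ]]
```

drive_tool(rows=[[[0, 0, 0.187], [2.0, 5.0, 2], 8.5], [[0, 0, 0.187], [2.0, 5.5, 2], 8.5], [[0, 0, 0.187], [2.0, 5.5, 2], 8.5], [[0, 0, 0.187], [2.0, 5.5, 2], 8.5], [[0, 0, 0.187], [2.0, 5.5, 2], 8.5], [[0, 0, 0.187], [2.0, 5.5, 0], 8.5], [[0, 0, 0.187], [2.0, 5.5, 0], 8.5], [[0, 0, 0.187], [2.0, 5.5, 0], 8.5]])

```text
clock: 1.1
position: [0.3717, -0.0979, 0.3206]
ee_rot: [0.0, 0.59, 0.807, 0.0]
contact_force: [1.4, -0.4, -1.2]
width: 0.0854
gripper_force: 0.0
```

drive_tool(rows=[[[0, 0, 0.08], [3.0, 5.3, 0], 8.5], [[0, 0, 0.08], [3.0, 5.3, 0], 8.5], [[0, 0, 0], [3.0, 5.3, -2], 8.5], [[0, 0, 0], [3.0, 5.3, -3], 8.5], [[0, 0, 0], [3.0, 5.3, -4], 8.5], [[0, 0, 0], [2.5, 5.3, -4], 8.5], [[0, 0, 0], [1.5, 4, -4], 8.5], [[0, 0, 0], [0, 0, 0], 8.5]])

```text
clock: 2.1
position: [0.5492, 0.2408, 0.1592]
ee_rot: [-0.003, 0.525, 0.851, -0.003]
contact_force: [-0.3, -0.3, -0.2]
width: 0.0846
gripper_force: 0.0
```

Run:
```python
from h import *
s=manip.get_state(); print(s['position'],s['qd'].round(4),s['ee_rot'])
snap('wrist','w1')
```

```text
[0.5491781  0.24077074 0.15920636] [-0.0394 -0.0642 -0.0261 -0.0367  0.0431 -0.0124] [-0.00301033  0.52503197  0.85107227 -0.00289142]
```

View pics/w1.png

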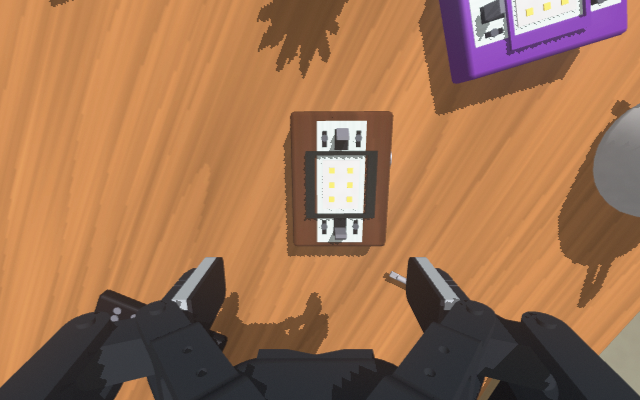

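Wrist view: the walnut foot is centred at about (341,178). Hooks are at (341,135) and (341,232), and the carrier looks offset towards the lower (image) end. I'll take a settled picture and enlarge it.

Run:
```python
from h import *
for i in range(8): eyes.get_image('wrist')
im,c=snap('wrist','w2'); s=manip.get_state(); print(s['position'],abs(s['qd']).max(),s['ee_rot'])
print(proj('w2',[[.561,.26,.042]]))
cv2.imwrite('pics/w2c.png',cv2.resize(im[90:270,260:420,::-1],None,fx=3.3,fy=3.3,interpolation=cv2.INTER_CUBIC))
```

```text
[0.55144215 0.23834013 0.16495304] 0.006685574623948261 [5.57073065e-04 5.26852376e-01 8.49956393e-01 6.27609796e-04]
[[335.00317402 180.68374272]]
```

View pics/w2c.png

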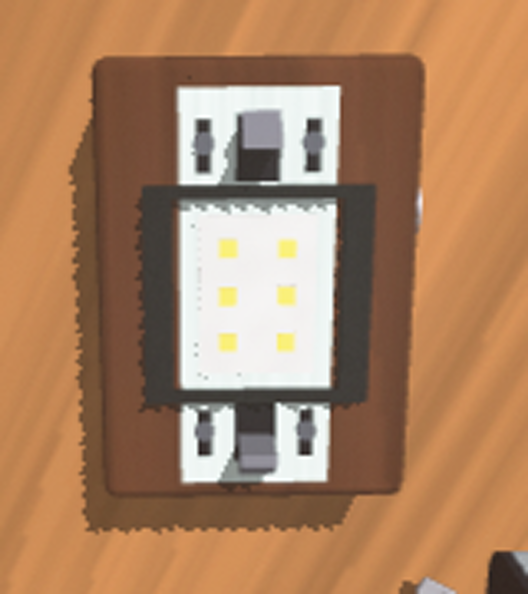

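Run:
```python
from h import *
def W(x,y,z): return onz('w2',((x+.5)/3.3-.5+260,(y+.5)/3.3-.5+90),z)
c=np.array([W(*p,.042) for p in[(93,56),(424,56),(404,494),(107,494)]])
ctr=c.mean(0); e=(c[0]+c[1]-c[2]-c[3])/2; L=np.linalg.norm(e); ex=e/L; ey=np.array([-ex[1],ex[0],0])
print('ctr',ctr,'L',L,'W',np.linalg.norm(c[0]-c[1]),np.linalg.norm(c[2]-c[3]),'yaw',np.degrees(np.arctan2(ex[1],ex[0])))
for n,x,y,z in[('plateT',260,87,.0435),('plateB',255,482,.0435),('gaskT',260,185,.046),('gaskB',255,403,.046),('gaskL',143,300,.046),('gaskR',372,300,.046),('ledT',259,199,.044),('ledB',256,389,.044),('yelT',258,248,.045),('yelB',257,342,.045),('screwT',259,143,.044),('screwB',255,430,.044),
 ('hookTin',260,148,.0605),('hookTtopout',260,110,.0555),('hookBin',257,433,.0605),('hookBout',257,471,.055),('hTL',240,130,.0605),('hTR',282,130,.0605)]:
    p=W(x,y,z)-ctr; print(n,(p@ex*1000).round(1),(p@ey*1000).round(1))
```

```text
ctr [0.56148012 0.26405697 0.042     ] L 0.12220852887128206 W 0.0859839845589843 0.08707327257256699 yaw 117.16362582054033
plateT 53.4 -0.3
plateB -56.7 0.3
gaskT 28.4 -0.3
gaskB -32.0 0.6
gaskL -2.1 31.4
gaskR -2.9 -31.2
ledT 24.6 -0.2
ledB -28.4 0.2
yelT 11.6 0.0
yelB -14.6 0.1
screwT 39.2 -0.1
screwB -40.6 0.4
hookTin 38.8 0.8
hookTtopout 47.8 0.5
hookBin -35.9 1.1
hookBout -48.9 0.6
hTL 43.2 5.8
hTR 43.0 -4.6
```

drive_tool(rows=[[[0, 0, 0.0], [0, -5.3, 0], 8.5], [[0, 0, 0.05], [0, -5.5, 0], 8.5], [[0, 0, 0.05], [0, -5.5, 0], 8.5], [[0, 0, 0.057], [0, -5.5, 0], 8.5], [[0, 0, 0], [0.5, -5.5, 0], 8.5], [[0, 0, 0], [0.8, -5.5, -0.5], 8.5], [[0, 0, 0], [0, -5, -1], 8.5], [[0, 0, 0], [0, -2, -1], 8.5]])

```text
clock: 3.6
position: [0.5642, -0.162, 0.139]
ee_rot: [0.001, 0.46, 0.888, -0.0]
contact_force: [0.1, 0.6, 0.6]
width: 0.0849
gripper_force: 0.0
```

Run:
```python
from h import *
for i in range(12): eyes.get_image('wrist')
im,c=snap('wrist','w3'); s=manip.get_state(); print(s['position'],abs(s['qd']).max(),s['ee_rot'])
u=proj('w3',[[.5745,-.1451,.02]])[0]; print(u); a,b=int(u[0])-100,max(0,int(u[1])-100); print(a,b)
cv2.imwrite('pics/w3c.png',cv2.resize(im[b:b+190,a:a+200,::-1],None,fx=3,fy=3,interpolation=cv2.INTER_CUBIC))
```

```text
[ 0.56431297 -0.15850801  0.13918217] 0.0048891021519220715 [1.69355592e-04 4.57757027e-01 8.89077314e-01 8.00139349e-05]
[332.72621306 192.7830592 ]
232 92
```

View pics/w3c.png

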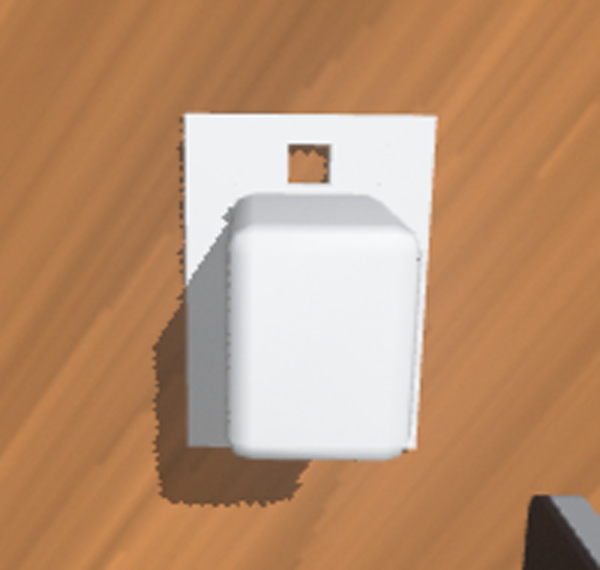

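Run:
```python
from h import *
from scipy.spatial.transform import Rotation as R
def tool(f,pos,q,C):
    T=R.from_quat([*q[1:],q[0]]); return T.inv().apply(C-np.array(pos)), np.degrees(np.arctan2(*T.as_matrix()[1::-1,0]))
def W(x,y,z): return onz('w3',((x+.5)/3-.5+232,(y+.5)/3-.5+92),z)
c=np.array([W(*p,.005) for p in[(185,115),(437,115),(417,450),(188,448)]])
ctr=c.mean(0); e=(c[0]+c[1]-c[2]-c[3])/2; L=np.linalg.norm(e); ex=e/L; ey=np.array([-ex[1],ex[0],0])
print('ctr',ctr,'L',L,'W',np.linalg.norm(c[0]-c[1]),np.linalg.norm(c[2]-c[3]),'yaw',np.degrees(np.arctan2(ex[1],ex[0])))
a=W(309,144,.005)-ctr;b=W(309,184,.005)-ctr; print('slot',a@ex,b@ex,a@ey)
print(tool('w3',[ 0.56431297,-0.15850801,0.13918217],[1.69e-4,4.57757e-01,8.89077e-01,8e-5],ctr))
print(tool('w2',[0.55144215,0.23834013,0.16495304],[5.57e-04,5.26852e-01,8.49956e-01,6.276e-04],np.array([.56148,.26406,.042])))
```

```text
ctr [ 0.57570692 -0.14353201  0.005     ] L 0.10897047884285521 W 0.07639670136977662 0.07693865668741987 yaw 125.06987800552807
slot 0.04587021972583799 0.03375000770270099 0.0003892895251894797
(array([0.00560147, 0.01793422, 0.13418623]), np.float64(125.51504935105858))
(array([0.01860455, 0.02022813, 0.12298135]), np.float64(116.41391795632835))
```

drive_tool(rows=[[[0, 0, -0.008], [1.1, 1.55, -1], 8.5], [[0, 0, 0], [0, 0, -1], 8.5], [[0, 0, 0], [0, 0, -2], 8.5], [[0, 0, 0], [0, 0, -2], 8.5], [[0, 0, 0], [0, 0, -2], 8.5], [[0, 0, 0], [0, 0, -1.4], 8.5], [[0, 0, 0], [0, 0, 0], 8.5], [[0, 0, 0], [0, 0, 0], 8.5]])

```text
clock: 5.25
position: [0.5756, -0.1439, 0.0455]
ee_rot: [0.001, 0.462, 0.887, 0.0]
contact_force: [0.2, -0.5, 0.9]
width: 0.085
gripper_force: 0.0
```

drive_tool(rows=[[[0, 0, 0], [0, 0, 0], 4.0], [[0, 0, 0], [0, 0, 0], 4.0], [[0, 0, 0], [0, 0, 0], 4.0], [[0, 0, 0], [0, 0, 0], 4.0], [[0, 0, 0], [0, 0, 0], 4.0], [[0, 0, 0], [0, 0, 0], 4.0]], force=70)

```text
clock: 6.0
position: [0.5759, -0.1438, 0.0459]
ee_rot: [0.001, 0.462, 0.887, 0.0]
contact_force: [-0.3, 0.0, 5.8]
width: 0.0463
gripper_force: 74.4
```

```bash
python3 -c "
from h import *
s=manip.get_state()
for k in ('clock','position','ee_rot','contact_force','moment','width','gripper_force'): print(k,s[k])"
```

```text
clock 6.0
position [ 0.57585886 -0.14381586  0.0458817 ]
ee_rot [9.28697465e-04 4.61656653e-01 8.87058201e-01 1.40586057e-04]
contact_force [-0.27545281  0.03594798  5.81798405]
moment [0.07320448 0.0494925  0.02771714]
width 0.04634357559164655
gripper_force 74.41188097000122
```

drive_tool(rows=[[[0, 0, 0], [0, 0, 2], 4.0], [[0, 0, 0], [0, 0, 4], 4.0], [[0, 0, 0], [0, 2, 4], 4.0], [[0, 0, -0.03], [0, 5, 3], 4.0], [[0, 0, -0.04], [-0.4, 6, 1.5], 4.0], [[0, 0, -0.04], [-0.5, 6, 0], 4.0], [[0, 0, -0.027], [-0.4, 6, 0], 4.0], [[0, 0, 0], [0, 6, 0], 4.0]])

```text
clock: 7.0
position: [0.5612, 0.1682, 0.1895]
ee_rot: [-0.0, 0.521, 0.853, -0.0]
contact_force: [1.1, -0.4, -1.3]
width: 0.0469
gripper_force: 73.7
```

drive_tool(rows=[[[0, 0, 0], [0, 5, 0], 4.0], [[0, 0, 0], [0, 3, 0], 4.0], [[0, 0, 0], [0, 1.5, -1], 4.0], [[0, 0, 0], [0, 0, -2], 4.0], [[0, 0, 0], [0, 0, -1.5], 4.0], [[0, 0, 0], [0, 0, 0], 4.0], [[0, 0, 0], [0, 0, 0], 4.0], [[0, 0, 0], [0, 0, 0], 4.0]])

```text
clock: 8.0
position: [0.5629, 0.2612, 0.1459]
ee_rot: [0.001, 0.522, 0.853, 0.001]
contact_force: [0.2, -0.0, -0.8]
width: 0.0467
gripper_force: 73.7
```

Run:
```python
from h import *
for i in range(3): eyes.get_image('wrist')
im,c=snap('wrist','w4'); im2,_=snap('side','s4'); snap('top','t4')
s=manip.get_state(); print(s['position'],abs(s['qd']).max(),s['ee_rot'],s['contact_force'],s['moment'],s['width'])
u=proj('s4',[[.562,.2627,.07]])[0].astype(int); print(u); a,b=u[0]-40,u[1]-55; print(a,b)
A=cv2.resize(im[60:260,240:440,::-1],(400,400),interpolation=cv2.INTER_CUBIC)
B=cv2.resize(im2[b:b+80,a:a+80,::-1],(400,400),interpolation=cv2.INTER_CUBIC)
cv2.imwrite('pics/c4.png',np.hstack([A,B]))
```

```text
[0.5622702  0.26146738 0.14523402] 0.0027511187950016343 [1.61855242e-04 5.21321458e-01 8.53360336e-01 2.21174685e-04] [ 0.42630938  0.07279649 -0.56582188] [-0.02123621 -0.05309467 -0.01936252] 0.04654161616983248
[259 250]
219 195
```

View pics/c4.png

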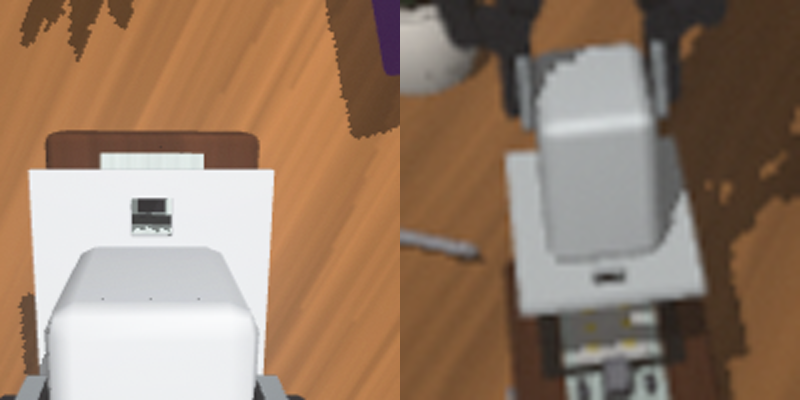

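Wrist view (left half): the flange's front corners are at crop (28,170) and (273,169), the slot at (131–173, 197–236), and the foot's far edge (47–259, 131) and plate edge (100–205, 153) are visible beyond. The shade hangs straight over the foot, with a hook visible through the slot.

Run:
```python
from h import *
def W(x,y,z): return onz('w4',((x+.5)/2-.5+240,(y+.5)/2-.5+60),z)
zt=.1454-.0459+.005
ex=np.array([np.cos(np.radians(117.16)),np.sin(np.radians(117.16)),0]); ey=np.array([-ex[1],ex[0],0])
o=np.array([.5622,.2627,0])
for n,x,y,z in[('flL',28,170,zt),('flR',273,169,zt),('slotL',131,216,zt),('slotR',172,216,zt),('slotOut',152,197,zt),('slotIn',152,236,zt-.005),('footL',46,145,.042),('footR',260,145,.042),('footEdge',150,131,.042),('plL',100,160,.0435),('plR',204,160,.0435),('plEdge',152,153,.0435)]:
    p=W(x,y,z)-o; print(n,(p@ex*1000).round(1),(p@ey*1000).round(1))
```

```text
flL 53.3 38.7
flR 53.6 -37.7
slotL 38.8 6.7
slotR 38.8 -6.3
slotOut 44.9 0.1
slotIn 31.4 0.0
footL 58.0 43.0
footR 58.0 -44.1
footEdge 63.5 0.7
plL 52.2 21.1
plR 52.1 -21.3
plEdge 54.9 -0.1
```

Shade and carrier agree within 0.5 mm. I'll descend to just above the tips.

drive_tool(rows=[[[0, 0, 0], [0, 0, -1], 4.0], [[0, 0, 0], [0, 0, -1.5], 4.0], [[0, 0, 0], [0, 0, -0.7], 4.0], [[0, 0, 0], [0, 0, -0.2], 4.0], [[0, 0, 0], [0, 0, 0], 4.0], [[0, 0, 0], [0, 0, 0], 4.0], [[0, 0, 0], [0, 0, 0], 4.0]], force=80)

```text
clock: 9.18
position: [0.5625, 0.2615, 0.1114]
ee_rot: [0.0, 0.521, 0.853, 0.0]
contact_force: [0.3, 0.5, -1.1]
width: 0.0464
gripper_force: 85.1
```

```bash
cat > st.py <<'E'
from h import *
s=manip.get_state()
for k in ('clock','position','ee_rot','contact_force','moment','width'): print(k,np.round(s[k],4))
q=s['ee_rot']; a=2*np.arctan2(q[2],q[1]); print('above flush mm',(s['position'][2]-.0879)*1000,'F',s['contact_force'][2],'moment about shade y',s['moment']@[-np.sin(a),np.cos(a),0],'yaw',np.degrees(a))
E
python3 st.py
```

```text
clock 9.175
position [0.5625 0.2615 0.1114]
ee_rot [3.000e-04 5.213e-01 8.534e-01 4.000e-04]
contact_force [ 0.2686  0.4578 -1.1331]
moment [-0.0158 -0.0138  0.003 ]
width 0.0464
above flush mm 23.491688668663897 F -1.1331092179219935 moment about shade y 0.020352553898312357 yaw 117.16058821456203
```

23.5 mm above flush. I'll feel down past the tips (18.5) to about 16.5 mm.

drive_tool(rows=[[[0, 0, 0], [0, 0, -0.2], 4.0], [[0, 0, 0], [0, 0, -0.15], 4.0], [[0, 0, 0], [0, 0, -0.1], 4.0], [[0, 0, 0], [0, 0, -0.1], 4.0], [[0, 0, 0], [0, 0, -0.05], 4.0], [[0, 0, 0], [0, 0, 0], 4.0]])

```text
clock: 9.93
position: [0.5622, 0.2614, 0.1049]
ee_rot: [-0.0, 0.521, 0.853, 0.0]
contact_force: [-0.3, -0.3, -1.5]
width: 0.0461
gripper_force: 85.1
```

```bash
python3 st.py
```

```text
clock 9.925
position [0.5622 0.2614 0.1049]
ee_rot [-0.      0.5213  0.8534  0.    ]
contact_force [-0.2535 -0.2952 -1.5172]
moment [ 0.0702 -0.0224 -0.0391]
width 0.0461
above flush mm 16.998018704321744 F -1.517169999007404 moment about shade y -0.0522565652846889 yaw 117.15610198483142
```

drive_tool(rows=[[[0, 0, 0], [0, 0, -0.1], 4.0], [[0, 0, 0], [0, 0, -0.1], 4.0], [[0, 0, 0], [0, 0, 0], 4.0], [[0, 0, 0], [0, 0, 0], 4.0]])

```text
clock: 10.42
position: [0.5621, 0.2615, 0.1029]
ee_rot: [-0.0, 0.521, 0.853, 0.0]
contact_force: [0.2, 0.1, -0.6]
width: 0.0461
gripper_force: 85.2
```

```bash
python3 st.py
```

```text
clock 10.425
position [0.5621 0.2615 0.1029]
ee_rot [-1.000e-04  5.213e-01  8.533e-01  1.000e-04]
contact_force [ 0.154   0.0566 -0.5879]
moment [0.1228 0.0046 0.0379]
width 0.0461
above flush mm 15.03888280987417 F -0.5878865691766626 moment about shade y -0.11131106878411642 yaw 117.15523738612315
```

drive_tool(rows=[[[0, 0, 0], [0, 0, -0.1], 4.0], [[0, 0, 0], [0, 0, -0.1], 4.0], [[0, 0, 0], [0, 0, 0], 4.0], [[0, 0, 0], [0, 0, 0], 4.0]])

```text
clock: 10.92
position: [0.5626, 0.2616, 0.1015]
ee_rot: [0.0, 0.521, 0.853, 0.0]
contact_force: [0.1, -0.5, 3.3]
width: 0.0462
gripper_force: 85.7
```

```bash
python3 st.py
```

```text
clock 10.925
position [0.5626 0.2616 0.1015]
ee_rot [4.000e-04 5.213e-01 8.534e-01 5.000e-04]
contact_force [ 0.104  -0.4841  3.2903]
moment [ 0.0995  0.0544 -0.0059]
width 0.0462
above flush mm 13.554110243487793 F 3.290294638431769 moment about shade y -0.11335162477367222 yaw 117.1570662928082
```

drive_tool(rows=[[[0, 0, 0], [0, 0, -0.1], 4.0], [[0, 0, 0], [0, 0, -0.1], 4.0], [[0, 0, 0], [0, 0, 0], 4.0]])

```text
clock: 11.3
position: [0.5628, 0.2616, 0.0996]
ee_rot: [0.001, 0.521, 0.853, 0.001]
contact_force: [0.3, 0.6, 6.0]
width: 0.0462
gripper_force: 86.1
```

```bash
python3 st.py
```

```text
clock 11.3
position [0.5628 0.2616 0.0996]
ee_rot [5.000e-04 5.214e-01 8.533e-01 7.000e-04]
contact_force [0.2593 0.589  6.0116]
moment [0.1439 0.0455 0.0249]
width 0.0462
above flush mm 11.702377511914094 F 6.011564236808393 moment about shade y -0.14883340270453516 yaw 117.154043109116
```

drive_tool(rows=[[[0, 0, 0], [0, 0, -0.1], 4.0], [[0, 0, 0], [0, 0, -0.1], 4.0], [[0, 0, 0], [0, 0, -0.1], 4.0], [[0, 0, 0], [0, 0, -0.1], 4.0], [[0, 0, 0], [0, 0, 0], 4.0]])

```text
clock: 11.92
position: [0.5636, 0.262, 0.0971]
ee_rot: [0.001, 0.521, 0.853, 0.002]
contact_force: [-0.2, 0.8, 11.1]
width: 0.0461
gripper_force: 87.0
```

```bash
python3 st.py
```

```text
clock 11.925
position [0.5636 0.262  0.0971]
ee_rot [0.0013 0.5214 0.8533 0.0017]
contact_force [-0.2262  0.8491 11.0779]
moment [ 0.0928  0.29   -0.0166]
width 0.0461
above flush mm 9.187579908630338 F 11.077916718889073 moment about shade y -0.2148706719897308 yaw 117.15266524219211
```

drive_tool(rows=[[[0, 0, 0], [-0.1, -0.05, 0], 4.0], [[0, 0, 0], [0, 0, -0.1], 4.0], [[0, 0, 0], [0, 0, -0.1], 4.0], [[0, 0, 0], [0, 0, 0], 4.0]])

```text
clock: 12.42
position: [0.5617, 0.2611, 0.0929]
ee_rot: [0.0, 0.521, 0.853, 0.001]
contact_force: [0.6, -0.3, 3.1]
width: 0.0465
gripper_force: 85.7
```

```bash
python3 st.py
```

```text
clock 12.425
position [0.5617 0.2611 0.0929]
ee_rot [4.000e-04 5.214e-01 8.533e-01 5.000e-04]
contact_force [ 0.5574 -0.2501  3.1469]
moment [ 0.2843 -0.2338 -0.0123]
width 0.0465
above flush mm 5.036842001472946 F 3.1468948557691707 moment about shade y -0.1462191406182589 yaw 117.15378527208021
```

drive_tool(rows=[[[0, 0, 0], [0.03, 0.03, -0.1], 4.0], [[0, 0, 0], [0, 0, -0.1], 4.0], [[0, 0, 0], [0, 0, -0.1], 4.0], [[0, 0, 0], [-0.05, 0, -0.1], 4.0], [[0, 0, 0], [0, 0, 0], 4.0]])

```text
clock: 13.05
position: [0.5613, 0.2612, 0.0912]
ee_rot: [0.001, 0.521, 0.853, 0.0]
contact_force: [-1.9, 0.2, 13.9]
width: 0.0466
gripper_force: 87.3
```

```bash
python3 st.py
```

```text
clock 13.05
position [0.5613 0.2612 0.0912]
ee_rot [7.000e-04 5.212e-01 8.534e-01 5.000e-04]
contact_force [-1.9486  0.1909 13.9265]
moment [-0.088   0.5327  0.0314]
width 0.0466
above flush mm 3.3243787575748254 F 13.926469864982769 moment about shade y -0.16501503842529058 yaw 117.1728594212147
```

drive_tool(rows=[[[0, 0, 0], [0, 0, 0], 4.0], [[0, 0, 0], [0, 0, 0], 4.0], [[0, 0, 0], [0, 0, 0], 4.0], [[0, 0, 0], [0, 0, 0], 4.0]])

```text
clock: 13.55
position: [0.5613, 0.2612, 0.0912]
ee_rot: [0.001, 0.521, 0.853, 0.0]
contact_force: [-2.1, -0.6, 14.7]
width: 0.046
gripper_force: 87.3
```

```bash
python3 st.py
python3 - <<'E'
from h import *
im,c=snap('wrist','w5'); im2,_=snap('side','s5')
u=proj('s5',[[.562,.2627,.07]])[0].astype(int); a,b=u[0]-40,u[1]-45
A=cv2.resize(im[60:260,230:430,::-1],(400,400),interpolation=cv2.INTER_CUBIC)
B=cv2.resize(im2[b:b+80,a:a+80,::-1],(400,400),interpolation=cv2.INTER_CUBIC)
cv2.imwrite('pics/c5.png',np.hstack([A,B]))
E
```

```text
clock 13.55
position [0.5613 0.2612 0.0912]
ee_rot [7.000e-04 5.212e-01 8.534e-01 5.000e-04]
contact_force [-2.1105 -0.6026 14.6845]
moment [-0.0838  0.5192 -0.0443]
width 0.046
above flush mm 3.325609856541206 F 14.684543007629323 moment about shade y -0.16255271786150083 yaw 117.16840656205413
```

View pics/c5.png

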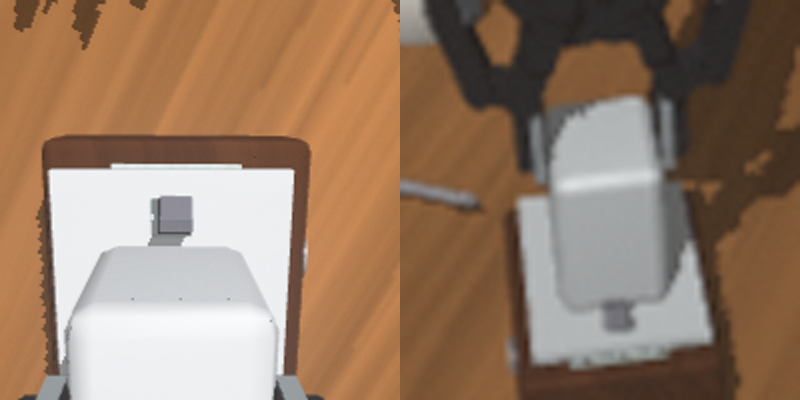

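The wrist view shows the hook (160–193) against the right edge of its slot, with the flange centre at 171.5 and the foot centre at 176.5. The shade is about 1.5 mm too far towards image left, so I shift it back by +x, +y.

drive_tool(rows=[[[0, 0, 0], [0.06, 0.03, 0], 4.0], [[0, 0, 0], [0.06, 0.03, 0], 4.0], [[0, 0, 0], [0, 0, 0], 4.0], [[0, 0, 0], [0, 0, 0], 4.0]])

```text
clock: 14.15
position: [0.5614, 0.2612, 0.0912]
ee_rot: [0.0, 0.521, 0.853, -0.001]
contact_force: [-3.3, -1.3, 16.3]
width: 0.0462
gripper_force: 87.5
```

```bash
python3 st.py
```

```text
clock 14.15
position [0.5614 0.2612 0.0912]
ee_rot [ 0.000e+00  5.212e-01  8.534e-01 -6.000e-04]
contact_force [-3.3376 -1.2985 16.3058]
moment [-0.3018  0.8391 -0.0378]
width 0.0462
above flush mm 3.2837468705889385 F 16.305750529253416 moment about shade y -0.11473967945106828 yaw 117.17711639758889
```

drive_tool(rows=[[[0, 0, 0], [0, 0, 0.15], 4.0], [[0, 0, 0], [0, 0, 0.1], 4.0], [[0, 0, 0], [0, 0, 0], 4.0], [[0, 0, 0], [0, 0, 0], 4.0]])

```text
clock: 14.65
position: [0.5614, 0.2613, 0.0918]
ee_rot: [-0.0, 0.521, 0.853, -0.001]
contact_force: [-1.7, -1.0, 8.5]
width: 0.046
gripper_force: 86.2
```

```bash
python3 st.py
```

```text
clock 14.65
position [0.5614 0.2613 0.0918]
ee_rot [-3.000e-04  5.212e-01  8.534e-01 -9.000e-04]
contact_force [-1.6586 -0.9586  8.4988]
moment [-0.0305  0.2924  0.0222]
width 0.046
above flush mm 3.9125746952167333 F 8.498754492142725 moment about shade y -0.1064113451145072 yaw 117.17249798158706
```

drive_tool(rows=[[[0, 0, 0], [0, 0, 0.1], 4.0], [[0, 0, 0], [0, 0, 0.1], 4.0], [[0, 0, 0], [0, 0, 0], 4.0], [[0, 0, 0], [0, 0, 0], 4.0]])

```text
clock: 15.15
position: [0.5614, 0.2614, 0.0921]
ee_rot: [-0.001, 0.521, 0.853, -0.001]
contact_force: [0.4, 0.1, -7.7]
width: 0.0462
gripper_force: 84.7
```

```bash
python3 st.py
```

```text
clock 15.15
position [0.5614 0.2614 0.0921]
ee_rot [-8.000e-04  5.213e-01  8.534e-01 -1.100e-03]
contact_force [ 0.3825  0.0717 -7.7169]
moment [-0.0477 -0.1973  0.018 ]
width 0.0462
above flush mm 4.161030635002977 F -7.716886244802683 moment about shade y 0.13248289763869858 yaw 117.15921271901767
```

drive_tool(rows=[[[0, 0, 0], [0, 0, -0.12], 4.0], [[0, 0, 0], [0.06, 0.03, 0], 4.0], [[0, 0, 0], [0.06, 0.03, 0], 4.0], [[0, 0, 0], [0, 0, 0], 4.0]])

```text
clock: 15.65
position: [0.5616, 0.2615, 0.092]
ee_rot: [-0.001, 0.521, 0.853, -0.002]
contact_force: [-4.6, -2.6, -1.9]
width: 0.046
gripper_force: 85.4
```

```bash
python3 st.py
```

```text
clock 15.65
position [0.5616 0.2615 0.092 ]
ee_rot [-0.0011  0.5212  0.8534 -0.0017]
contact_force [-4.5948 -2.551  -1.8746]
moment [-0.6374  0.8403  0.0292]
width 0.046
above flush mm 4.119750296071284 F -1.874590017965449 moment about shade y 0.183341660203381 yaw 117.17095456140301
```

drive_tool(rows=[[[0, 0, 0], [-0.04, -0.02, -0.1], 4.0], [[0, 0, 0], [0, 0, -0.1], 4.0], [[0, 0, 0], [0, 0, -0.1], 4.0], [[0, 0, 0], [0, 0, 0], 4.0]])

```text
clock: 16.15
position: [0.5617, 0.2616, 0.0917]
ee_rot: [-0.0, 0.521, 0.853, -0.001]
contact_force: [-6.5, -3.4, 10.6]
width: 0.0463
gripper_force: 86.8
```

```bash
python3 st.py
```

```text
clock 16.15
position [0.5617 0.2616 0.0917]
ee_rot [-3.000e-04  5.212e-01  8.534e-01 -8.000e-04]
contact_force [-6.4996 -3.3563 10.5944]
moment [-0.8004  1.4548 -0.0594]
width 0.0463
above flush mm 3.7858043880714396 F 10.59441743270691 moment about shade y 0.047537289431555774 yaw 117.17624263378454
```

drive_tool(rows=[[[0, 0, 0], [-0.08, -0.04, 0], 4.0], [[0, 0, 0], [-0.07, -0.04, 0], 4.0], [[0, 0, 0], [0, 0, 0], 4.0], [[0, 0, 0], [0, 0, 0], 4.0]])

```text
clock: 16.65
position: [0.5615, 0.2614, 0.0917]
ee_rot: [0.0, 0.521, 0.853, 0.001]
contact_force: [-5.0, -2.4, 8.7]
width: 0.0466
gripper_force: 86.6
```

```bash
python3 st.py
```

```text
clock 16.65
position [0.5615 0.2614 0.0917]
ee_rot [5.000e-04 5.212e-01 8.534e-01 5.000e-04]
contact_force [-4.982  -2.3703  8.6595]
moment [-0.5483  1.0255  0.0148]
width 0.0466
above flush mm 3.839620009186029 F 8.659499678645323 moment about shade y 0.0194992961438053 yaw 117.16887913019775
```

drive_tool(rows=[[[0, 0, 0], [-0.08, -0.04, 0], 4.0], [[0, 0, 0], [-0.08, -0.04, 0], 4.0], [[0, 0, 0], [0, 0, 0], 4.0], [[0, 0, 0], [0, 0, 0], 4.0]])

```text
clock: 17.15
position: [0.5613, 0.2613, 0.0918]
ee_rot: [0.001, 0.521, 0.853, 0.002]
contact_force: [-1.6, -1.6, 7.0]
width: 0.0462
gripper_force: 86.3
```

```bash
python3 st.py
```

```text
clock 17.15
position [0.5613 0.2613 0.0918]
ee_rot [0.0013 0.5213 0.8534 0.0019]
contact_force [-1.5779 -1.5747  6.9583]
moment [-0.291   0.6265 -0.0317]
width 0.0462
above flush mm 3.894291166075675 F 6.958263821280431 moment about shade y -0.027048021568090608 yaw 117.15973807938181
```

drive_tool(rows=[[[0, 0, 0], [-0.03, -0.02, -0.1], 4.0], [[0, 0, 0], [-0.03, -0.02, -0.1], 4.0], [[0, 0, 0], [0, 0, -0.05], 4.0], [[0, 0, 0], [0, 0, 0], 4.0]])

```text
clock: 17.65
position: [0.5613, 0.2613, 0.0913]
ee_rot: [0.002, 0.521, 0.853, 0.003]
contact_force: [-3.5, -2.3, 14.7]
width: 0.046
gripper_force: 87.4
```

```bash
python3 st.py
```

```text
clock 17.65
position [0.5613 0.2613 0.0913]
ee_rot [0.002  0.5213 0.8534 0.0028]
contact_force [-3.5201 -2.3375 14.7419]
moment [-3.4530e-01  1.0073e+00 -1.0000e-03]
width 0.046
above flush mm 3.352531310866047 F 14.741893420761444 moment about shade y -0.15261789258785147 yaw 117.16017276081308
```

drive_tool(rows=[[[-0.003, 0.006, 0], [0, 0, -0.05], 4.0], [[0, 0, 0], [0, 0, -0.05], 4.0], [[0, 0, 0], [0, 0, 0], 4.0], [[0, 0, 0], [0, 0, 0], 4.0]])

```text
clock: 18.15
position: [0.5615, 0.2614, 0.0907]
ee_rot: [0.0, 0.521, 0.853, 0.0]
contact_force: [-4.3, -1.6, 18.0]
width: 0.0462
gripper_force: 87.6
```

```bash
python3 st.py
```

```text
clock 18.15
position [0.5615 0.2614 0.0907]
ee_rot [4.000e-04 5.213e-01 8.534e-01 3.000e-04]
contact_force [-4.2895 -1.6116 17.9543]
moment [-0.364   0.9221  0.0268]
width 0.0462
above flush mm 2.8252349635638776 F 17.954338319476495 moment about shade y -0.09696483878612472 yaw 117.15620475209393
```

Tilt is gone and the shade is going down at 18 N. I continue in small steps.

drive_tool(rows=[[[0, 0, 0], [0, 0, -0.05], 4.0], [[0, 0, 0], [0, 0, -0.05], 4.0], [[0, 0, 0], [0, 0, 0], 4.0]])

```text
clock: 18.52
position: [0.5615, 0.2614, 0.0894]
ee_rot: [0.0, 0.521, 0.853, 0.0]
contact_force: [-3.5, -0.6, 15.5]
width: 0.046
gripper_force: 87.4
```

```bash
python3 st.py
```

```text
clock 18.525
position [0.5615 0.2614 0.0894]
ee_rot [4.000e-04 5.213e-01 8.534e-01 2.000e-04]
contact_force [-3.5257 -0.5761 15.5262]
moment [-0.2794  0.824   0.0612]
width 0.046
above flush mm 1.4811040304967826 F 15.526168568633079 moment about shade y -0.1275885863870607 yaw 117.16005985083713
```

drive_tool(rows=[[[0, 0, 0], [0, 0, -0.05], 4.0], [[0, 0, 0], [0, 0, -0.05], 4.0], [[0, 0, 0], [0, 0, 0], 4.0]])

```text
clock: 18.9
position: [0.5616, 0.2614, 0.0892]
ee_rot: [0.001, 0.521, 0.853, 0.0]
contact_force: [-5.3, -1.6, 19.8]
width: 0.0464
gripper_force: 87.8
```

```bash
python3 st.py
```

```text
clock 18.9
position [0.5616 0.2614 0.0892]
ee_rot [5.000e-04 5.213e-01 8.534e-01 3.000e-04]
contact_force [-5.2926 -1.643  19.7715]
moment [-0.4316  1.0639  0.025 ]
width 0.0464
above flush mm 1.2586556904944506 F 19.771519698443537 moment about shade y -0.10167277055657786 yaw 117.15976369948638
```

drive_tool(rows=[[[0, 0, 0], [-0.03, -0.01, -0.05], 4.0], [[0, 0, 0], [0, 0, -0.05], 4.0], [[0, 0, 0], [0, 0, 0], 4.0]])

```text
clock: 19.27
position: [0.5615, 0.2614, 0.0886]
ee_rot: [0.001, 0.521, 0.853, 0.001]
contact_force: [-5.6, -2.8, 21.0]
width: 0.0461
gripper_force: 88.0
```

```bash
python3 st.py
python3 - <<'E'
from h import *
im,c=snap('wrist','w6'); im2,_=snap('side','s6')
u=proj('s6',[[.562,.2627,.07]])[0].astype(int); a,b=u[0]-40,u[1]-45
A=cv2.resize(im[60:260,230:430,::-1],(400,400),interpolation=cv2.INTER_CUBIC)
B=cv2.resize(im2[b:b+80,a:a+80,::-1],(400,400),interpolation=cv2.INTER_CUBIC)
cv2.imwrite('pics/c6.png',np.hstack([A,B]))
E
```

```text
clock 19.275
position [0.5615 0.2614 0.0886]
ee_rot [8.000e-04 5.213e-01 8.534e-01 6.000e-04]
contact_force [-5.6387 -2.798  21.0124]
moment [-0.4085  1.162   0.0651]
width 0.0461
above flush mm 0.65710617197276 F 21.012405085555187 moment about shade y -0.16697538407169832 yaw 117.1632375258456
```

View pics/c6.png

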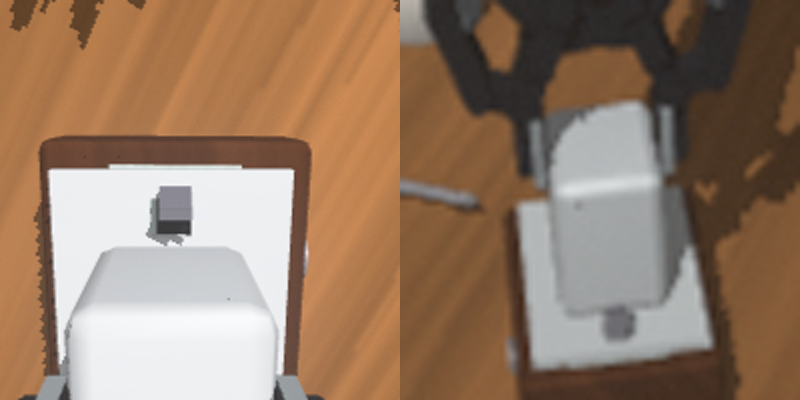

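The wrist view shows the near hook sprung outward over the flange (barb at rows 186–220, dark back below). In the side view the other hook has also moved outward (618,325). I press a little further towards the stop.

drive_tool(rows=[[[0, 0, 0], [-0.04, -0.02, -0.05], 4.0], [[0, 0, 0], [0, 0, -0.05], 4.0], [[0, 0, 0], [0, 0, 0], 4.0]])

```text
clock: 19.75
position: [0.5615, 0.2613, 0.088]
ee_rot: [0.001, 0.521, 0.853, 0.001]
contact_force: [-4.7, -2.3, 22.4]
width: 0.0461
gripper_force: 88.4
```

```bash
python3 st.py
```

```text
clock 19.75
position [0.5615 0.2613 0.088 ]
ee_rot [0.001  0.5213 0.8534 0.001 ]
contact_force [-4.735  -2.3374 22.4345]
moment [-0.3666  1.1303  0.0202]
width 0.0461
above flush mm 0.09091505527546173 F 22.434450209885696 moment about shade y -0.1897721250485921 yaw 117.15834691211295
```

drive_tool(rows=[[[0, 0, 0], [0, 0, -0.05], 4.0], [[0, 0, 0], [0, 0, -0.05], 4.0], [[0, 0, 0], [0, 0, 0], 4.0]])

```text
clock: 20.12
position: [0.5615, 0.2614, 0.0879]
ee_rot: [0.001, 0.521, 0.853, 0.001]
contact_force: [-6.3, -0.7, 27.2]
width: 0.0458
gripper_force: 88.9
```

```bash
python3 st.py
```

```text
clock 20.125
position [0.5615 0.2614 0.0879]
ee_rot [0.0011 0.5213 0.8534 0.0012]
contact_force [-6.2705 -0.7028 27.1798]
moment [-5.1410e-01  1.4329e+00  1.4000e-03]
width 0.0458
above flush mm -0.02273882849815334 F 27.179782157456444 moment about shade y -0.19664251360506402 yaw 117.1592388017991
```

Solid stop, exactly at flush. I unload, then let go.

drive_tool(rows=[[[0, 0, 0], [-0.05, -0.02, 0.1], 4.0], [[0, 0, 0], [-0.05, -0.02, 0.1], 4.0], [[0, 0, 0], [0, 0, 0.1], 4.0], [[0, 0, 0], [0, 0, 0], 4.0], [[0, 0, 0], [0, 0, 0], 4.0]], force=60)

```text
clock: 20.75
position: [0.5614, 0.2613, 0.0893]
ee_rot: [0.002, 0.521, 0.853, 0.002]
contact_force: [-2.9, -1.3, 18.5]
width: 0.0464
gripper_force: 87.5
```

```bash
python3 st.py
```

```text
clock 20.75
position [0.5614 0.2613 0.0893]
ee_rot [0.0015 0.5214 0.8533 0.0017]
contact_force [-2.8692 -1.28   18.4795]
moment [-0.1522  0.6327 -0.0127]
width 0.0464
above flush mm 1.433772319168289 F 18.47952571800923 moment about shade y -0.15335182057012697 yaw 117.15203949336163
```

drive_tool(rows=[[[0, 0, 0], [-0.03, -0.02, 0.1], 4.0], [[0, 0, 0], [0, 0, 0.1], 4.0], [[0, 0, 0], [0, 0, 0.05], 4.0], [[0, 0, 0], [0, 0, 0], 4.0]])

```text
clock: 21.25
position: [0.5613, 0.2613, 0.0895]
ee_rot: [0.001, 0.521, 0.853, 0.002]
contact_force: [0.7, 1.0, 7.1]
width: 0.0462
gripper_force: 86.2
```

```bash
python3 st.py
```

```text
clock 21.25
position [0.5613 0.2613 0.0895]
ee_rot [0.0012 0.5214 0.8533 0.0016]
contact_force [0.6861 1.0417 7.0812]
moment [ 0.1342 -0.1032  0.049 ]
width 0.0462
above flush mm 1.6489500578090732 F 7.081187348995739 moment about shade y -0.0723419435318865 yaw 117.14600784547854
```

The shade is caught under the barbs at about 1.6 mm, as expected for both hooks clicked. I relieve the rest and open.

drive_tool(rows=[[[0, 0, 0], [0, 0, 0.1], 4.0], [[0, 0, 0], [0, 0, 0], 4.0], [[0, 0, 0], [0, 0, 0], 5.5], [[0, 0, 0], [0, 0, 0], 7.0], [[0, 0, 0], [0, 0, 0], 8.0], [[0, 0, 0], [0, 0, 0], 8.0], [[0, 0, 0], [0, 0, 0], 8.0]])

```text
clock: 22.12
position: [0.557, 0.2592, 0.087]
ee_rot: [-0.002, 0.521, 0.853, -0.003]
contact_force: [0.3, -0.3, -0.6]
width: 0.0799
gripper_force: 0.0
```

drive_tool(rows=[[[0, 0, 0], [0, 0, 1], 8.0], [[0, 0, 0], [0, 0, 2], 8.0], [[0, 0, 0], [0, 0, 3], 8.0], [[0, 0, 0], [0, 0, 3], 8.0], [[0, 0, 0], [-0.9, -1.8, 1], 8.0], [[0, 0, 0], [0, 0, 0], 8.0], [[0, 0, 0], [0, 0, 0], 8.0], [[0, 0, 0], [0, 0, 0], 8.0]])

```text
clock: 23.12
position: [0.5478, 0.2412, 0.186]
ee_rot: [-0.003, 0.521, 0.853, -0.004]
contact_force: [-0.8, 0.0, 0.6]
width: 0.08
gripper_force: 0.0
```

```bash
python3 st.py
python3 - <<'E'
from h import *
for i in range(4): eyes.get_image('wrist')
im,c=snap('wrist','w7'); im2,_=snap('side','s7')
u=proj('s7',[[.562,.2627,.07]])[0].astype(int); a,b=u[0]-40,u[1]-45
v=proj('w7',[[.562,.2627,.05]])[0].astype(int); p,q=max(0,v[0]-100),max(0,v[1]-100); print(p,q)
A=cv2.resize(im[q:q+200,p:p+200,::-1],(400,400),interpolation=cv2.INTER_CUBIC)
B=cv2.resize(im2[b:b+80,a:a+80,::-1],(400,400),interpolation=cv2.INTER_CUBIC)
cv2.imwrite('pics/c7.png',np.hstack([A,B]))
E
```

```text
clock 23.125
position [0.5478 0.2412 0.186 ]
ee_rot [-0.0025  0.5214  0.8533 -0.0035]
contact_force [-0.8474  0.0126  0.5998]
moment [0.0342 0.033  0.0305]
width 0.08
above flush mm 98.1439697623559 F 0.599767143890435 moment about shade y -0.045472259637509234 yaw 117.14994534919806
239 80
```

View pics/c7.png

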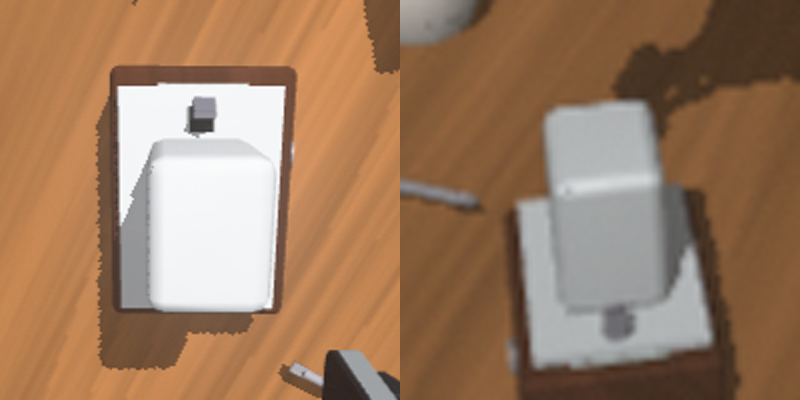

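The shade sits level and free on the foot, with barbs over the flange at both ends (crop (203,108) and (618,325)). The gripper is clear, so I hand in.

```bash
python3 -c "
from h import *
print(job.sign_off())"
```

```text
the job is handed in; nothing more can be done
None
```

The shade is back on the walnut foot: it met the solid stop at flush (27 N down there), both hooks look clicked over the flange in the last pictures, and the gripper is clear. I handed it in at about 23 s. While seating it I pushed sideways with about 7 N and did not check afterwards whether the foot had shifted slightly.

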